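# Probe the shield can's seam

## Robot

A 6-joint arm with a two-finger parallel gripper is mounted at the origin on the work surface. World frame = base frame: x ahead of the robot, y to its left, z up, the work surface at z = 0. Lengths are in mm, angles in rad, forces in N, time in s.
With the tool pointing down it reaches from about 275 to 750 mm from the base axis. Payload 10.2 kg.
Tool frame: the origin (TCP) lies midway between the tips of the shut fingers; the grasp point (between the pads) lies 19 mm behind it; z points along the fingers, y is the line along which they close (so a half turn about z gives the same grasp; the last joint's range is limited). The gripper opens to 85 mm and grips with 20 to 120 N. Pads are 22 mm wide; open, the fingers measure 114 mm over their backs; the gripper's body (76 mm by 85 mm) begins 54 mm behind the grasp point. The pads swing forward as they close: fully open they stand 13 mm farther back than shut.
Start: joints at [-1.389, 0.313, 1.498, -0, 1.331, -0.223], TCP at [206.751, -482.582, 231.294] pointing down, gripper open.
Joint ranges: [-2.94, 2.94], [-0.97, 2.17], [0.19, 2.56], [-1.23, 4.37], [0.02, 3.11], [-2.88, 2.88]. Speed limits (rad/s): [2.39, 2.39, 3.01, 3.14, 3.14, 3.14].

## Interface

Orientations are given as a unit quaternion [w, x, y, z].
In Python, from rig import ctrl gives the robot as it stands.
- The arm moves only by the tool arm_command, never from a script. Its argument "increments" is a list of rows, each an object with "dr": the turn, a rotation vector about the tool's x, y, z in units of pi/4 rad (1.0 is pi/4 rad), a list of three; "offset": the shift along the tool's x, y, z in units of 120 mm (1.0 is 120 mm), a list of three; "hand": the opening, from -1 (shut) to 1 (fully open). A call has 1 to 8 rows; each row shifts and turns the commanded pose from where the row before left it, along the tool's axes as they then stand; what a row does not reach is not made up. A row lasts 1/10 s, in which the tool goes at most 50 mm and 8.59 degrees, less where a joint would pass 70% of its speed; a pose out of reach is approached as far as the arm can. A call with a number of a shift or a turn outside -1 to 1 is refused whole. A call with a gripper value outside its range is refused whole. The fingers move at their own pace and stop on an object; "grip_force" is the grip in N (left out, the last holds). Time passes only in rows, so rows that do not move let the fingers close. It gives the time, the measured TCP pose, the force, the opening and the grip force at its end, in the units of the state.
- ctrl.sense(): the state, without advancing time (a new reading comes with each control period).
- ctrl.capture(name): name is "scene" or "top"; returns the picture (400x640x3 uint8, red, green, blue); there is no depth.
- ctrl.camera_info(name): a dict with "K" (3x3 intrinsics, pixels), "dist" ([k1, k2, p1, p2, k3] as OpenCV has them; the pictures are not rectified), "R" (3x3) and "t" (3): a world point X has camera coordinates R X + t. Camera axes: x right, y down, z forward; pixel columns grow to the right and rows downward; lengths in mm; the calibration is good to about 2 mm. A picture is of the moment at which its call begins. camera_info takes no time and is no camera call.
- ctrl.finish_job(): hands the job in; it is judged then, once.
The state is a dict: "time_s": time; "joints": joint angles; "dq": joint speeds; "tau": joint torques, N m; "eef_pos": TCP position; "ee_rot": TCP orientation; "force": force on the tool from outside, world axes, zero at the start; "wrist_torque": the same for the moment, N m; "grip_width": opening from 0.0 (shut) to 1.0 (fully open); "grip_force": force on a finger pad.
Only numpy, scipy, OpenCV 4.12 (cv2) and the standard library are available. Lean on these libraries where they do the work, as an engineer would, in place of code of your own. Each camera call takes 0.05 s, during which the arm holds its last target. There are 200 camera calls.

## Task

Only the brass weight is holding the circuit board down: first swing the holder's clip fully shut into its catch, then lift the weight off and gently stand it upright on the bare counter. Then take the orange probe and guide its tip at about two centimetres a second along the seam at the foot of the shield can, keeping it lightly down on the board and close against the can's wall: begin at the hinge end of the long wall that faces away from the clip, go round the corner, and on to the end of the short wall on the catch side. Finally lay the probe back in its cradle as it was, and leave the bowl and the bottle alone.

Things in the scene. Friction and masses are not known exactly. Their poses are not given: they have to be found in the camera images.
- holder: fixed steel board holder; base plate 180 (x) x 140 (y) x 8 mm; origin at its underside (plate spans x -90..90, y -66..74). It grips a green circuit board 120 (x) x 100 (y) mm centred on the origin, its top 22 mm up. A jaw along the board's -y edge (y -57..-50) reaches 26 mm up; the clip closes along the +y edge. Dark capacitors up to 14 mm high stand at x -40, y 15 and 32
- can (a point): top centre of the flat aluminium shield can on the board, 56 (x) x 36 (y) x 8 mm high, square to the holder; it spans holder x -10..46, y -10..26 mm
- catch (a point): middle of the clip's catch at holder x -71, y 52 mm, 14 mm long in x: a slot open to +y, its lip's top 46 mm above the counter
- clip (a joint): the holder's steel clip, a bar 147 mm long, 10 mm wide, its top 40 mm above the counter, turning on an upright hinge; 0 = shut, lying along the board's +y edge inside its catch; grows as its free end swings outwards (towards the holder's +y), up to 1.6 rad. It stays where it is left; about 1.5 N at the knob moves it
- clip_knob (a point): top centre of the clip's upright round knob, 14 mm across, 26 mm high (40 to 66 mm above the counter), 113 mm from the hinge
- clip_hinge (a point): point on the clip's upright hinge axis, 37 mm above the counter
- seam_start (a point): start of the seam: on the board at the foot of the can's long wall that faces the holder's -y, at its +x (hinge) end
- seam_corner (a point): the can's corner at the board, where the long wall meets the short wall that faces the holder's -x (catch side)
- seam_end (a point): end of the seam: on the board at the foot of the short wall, at its +y end
- weight: loose brass weight, about 0.3 kg; block 40 (x) x 28 (y) x 26 mm with an upright round knob 20 mm across on top, total height 50 mm; origin at the centre of its underside; starts on the board, blocking the seam
- probe: loose orange polymer probe, 35 g, 147 mm long; origin on its axis in the handle, x pointing to the tip; square handle 14 x 14 mm from x -50 to 40, round shank 8 mm across to x 79, then 4 mm across to the ball tip. Lies in its cradle sloping tip-down at 40 degrees; grasp from above about the origin with the fingers closing along its y
- probe_tip (a point): centre of the ball (radius 2 mm) at the probe's tip, 95 mm from the probe's origin along its x; resting on the board it is 2 mm above it
- cradle: fixed steel cradle, base 150 x 56 x 6 mm, origin at its underside; two open-topped saddles 24 mm wide carry the probe in the cradle's xz plane, tip to +x and 40 degrees down, its origin at x 0, y 0, z 78 mm. The handle is free from x -30 to 25 mm; the rear post at x -40 is 115 mm tall; the front saddle stops the handle's shoulder from sliding down
- bowl: loose mint enamel parts bowl, 100 mm across, 40 mm high, origin at its underside; a bystander that stands behind the cradle
- bottle: loose amber bottle, 34 mm across, 85 mm high, origin at its underside; a bystander that stands close beside the holder, on its -y side
- pump: fixed grey vacuum pump box 124 x 174 x 113 mm with a chrome toggle on top (139 mm overall), origin at its underside; a bystander
Things that resemble listed ones, but are neither listed nor needed, are in the scene too. What is shaped like the cradle but blue is not meant.

How it is judged:
By the outcome, as a careful person would: the job done as asked, in the order asked, and still so for the second after the job is handed in, with the robot touching nothing.
It also fails if it takes over 72 s, if anything falls off the work surface, if the arm or the gripper's body presses on something with over 40 N, if the wrist force passes 120 N, or if a joint passes its speed limit or range.

## Working session

There is one attempt and no reset: what is moved stays moved. The work goes in short steps, Python scripts to look and compute and a tool call to move; the robot and the scene stay as the last step left them, time stands still between calls to the robot, and variables do not carry over. Pictures are saved under pics/ and viewed, at most 10 in all, crops included, and the job is handed in when it is done.

Besides the shell and the picture viewer there is one more tool, called after "Call:" in YAML: its name, and indented under it one key for each argument. arm_command: Moves the arm, as the interface text tells. Shifts and turns lie within -1 to 1; 1 stands for 120 mm of shift or pi/4 rad of turn. Its arguments: {"type":"object","properties":{"increments":{"type":"array"},"grip_force":{"type":"number"}},"required":["increments"]}

```bash
mkdir -p pics; ls
python3 - <<'E'
from rig import ctrl
import cv2
for n in("scene","top"):
    im=ctrl.capture(n); cv2.imwrite(f"pics/{n}0.png",im[:,:,::-1])
    c=ctrl.camera_info(n); print(n,c)
print(ctrl.sense())
E
```

```text
pics
scene {'K': array([[427.73470659,   0.        , 319.0055491 ],
       [  0.        , 427.73470659, 193.98756949],
       [  0.        ,   0.        ,   1.        ]]), 'dist': array([-0.02333688,  0.        ,  0.        ,  0.        ,  0.        ]), 'R': array([[-0.59643127,  0.80264991,  0.00478195],
       [ 0.64979323,  0.48632719, -0.58417003],
       [-0.47120962, -0.34531   , -0.81161722]]), 't': array([ 309.64261263, -268.05740608, 1322.71558091])}
top {'K': array([[479.43083226,   0.        , 320.68945822],
       [  0.        , 479.43083226, 201.31999477],
       [  0.        ,   0.        ,   1.        ]]), 'dist': array([0.03021902, 0.        , 0.        , 0.        , 0.        ]), 'R': array([[ 0.00194912, -0.99998674, -0.00476568],
       [-0.99070017, -0.00128261, -0.13605704],
       [ 0.13604913,  0.00498655, -0.99068954]]), 't': array([   4.23988879,  533.11965671, 1133.21395493])}
{'time_s': 0.1, 'joints': array([-1.38938053e+00,  3.13353336e-01,  1.49833169e+00,  2.96073615e-05,
        1.33099063e+00, -2.23382078e-01]), 'dq': array([ 0.00055652, -0.0014862 , -0.00154869,  0.00113053, -0.00101552,
       -0.00089847]), 'tau': array([ 2.58437234e-03, -4.12900078e+01, -2.60144252e+01, -1.83578290e-04,
        2.99321713e-03,  1.55252553e-05]), 'eef_pos': array([ 206.72675363, -482.35089982,  230.82421039]), 'ee_rot': array([-5.41078176e-04,  9.79587727e-01,  2.01016395e-01,  2.57365062e-05]), 'force': array([-0.1330782 ,  0.6810511 ,  0.81287895]), 'wrist_torque': array([0.05390655, 0.03582907, 0.00428383]), 'grip_force': 0.0, 'grip_width': 0.9948510668850813}
```

View pics/scene0.png

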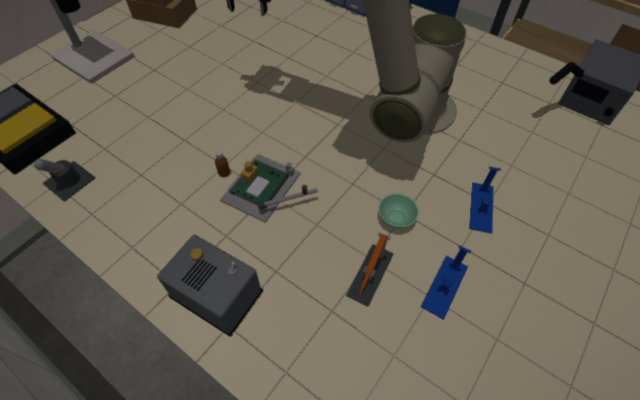

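View pics/top0.png

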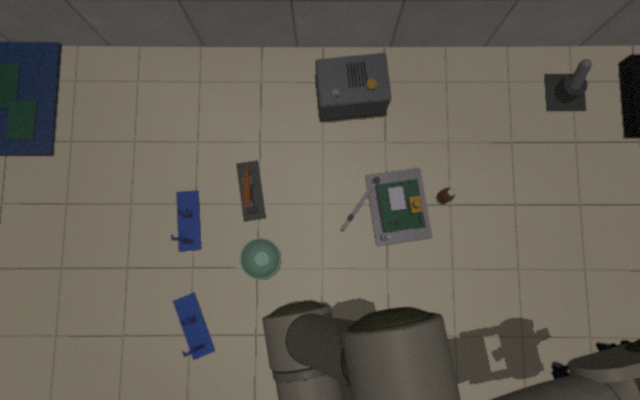

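The scene view shows the holder near (262,187), the clip open to the right with its knob at (305,188), the bottle at (222,166), the cradle at (371,270) and the bowl at (398,212). In the top view the holder is at (398,206), the hinge at (376,181), the weight at (416,204), the probe at (248,190) and the bottle at (446,195).

Run:
```python
import cv2,numpy as np
t=cv2.imread("pics/top0.png");s=cv2.imread("pics/scene0.png")
def cr(im,x,y,w,h,k): 
    o=cv2.resize(im[y:y+h,x:x+w],None,fx=k,fy=k,interpolation=cv2.INTER_CUBIC)
    o=cv2.convertScaleAbs(o,alpha=1.6,beta=10)
    for i in range(0,w,10): cv2.line(o,(i*k,0),(i*k,6 if i%50 else 14),(255,255,255),1); (i%20==0) and cv2.putText(o,str(x+i),(i*k,24),0,.35,(0,0,255),1)
    for i in range(0,h,10): cv2.line(o,(0,i*k),(6,i*k),(255,255,255),1); (i%20==0) and cv2.putText(o,str(y+i),(8,i*k+4),0,.35,(0,0,255),1)
    return o
cv2.imwrite("pics/c1.png",cr(t,335,160,125,95,6)[:570])
cv2.imwrite("pics/c2.png",cr(s,210,145,120,80,6))
a=cr(t,225,150,65,98,6); b=cr(s,340,190,80,98,5)
c=np.zeros((590,800,3),np.uint8); c[:588,:390]=a; c[:490,400:800]=b
cv2.imwrite("pics/c3.png",c)
```

```text
(no output)
```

View pics/c1.png

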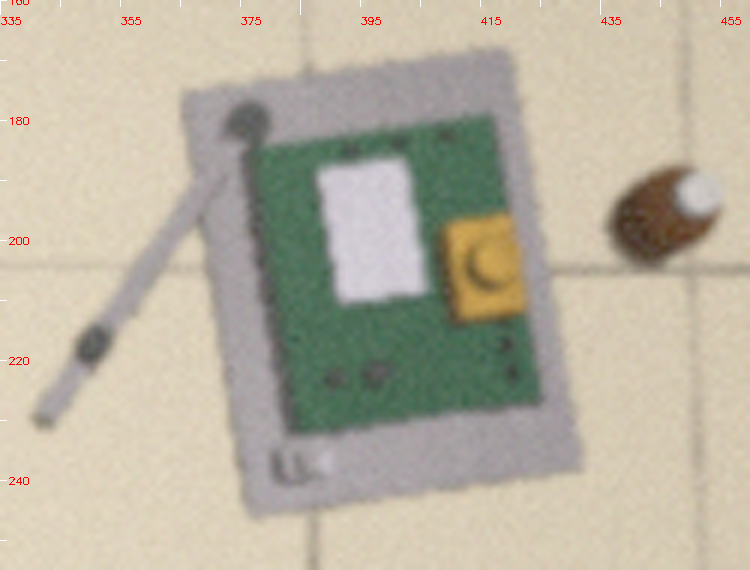

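View pics/c2.png

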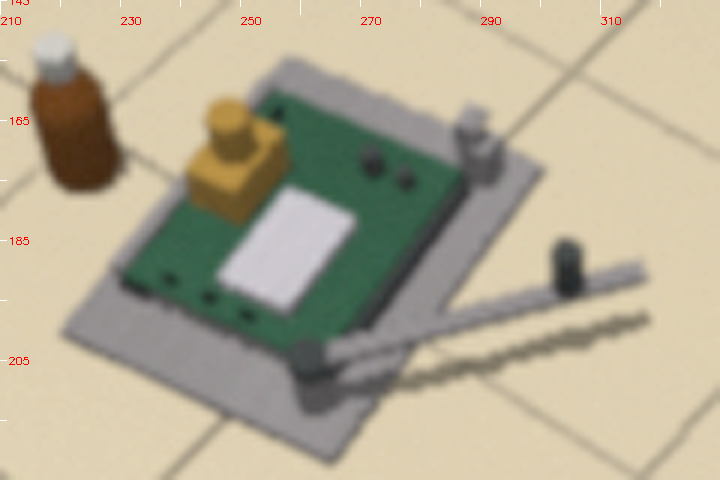

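View pics/c3.png

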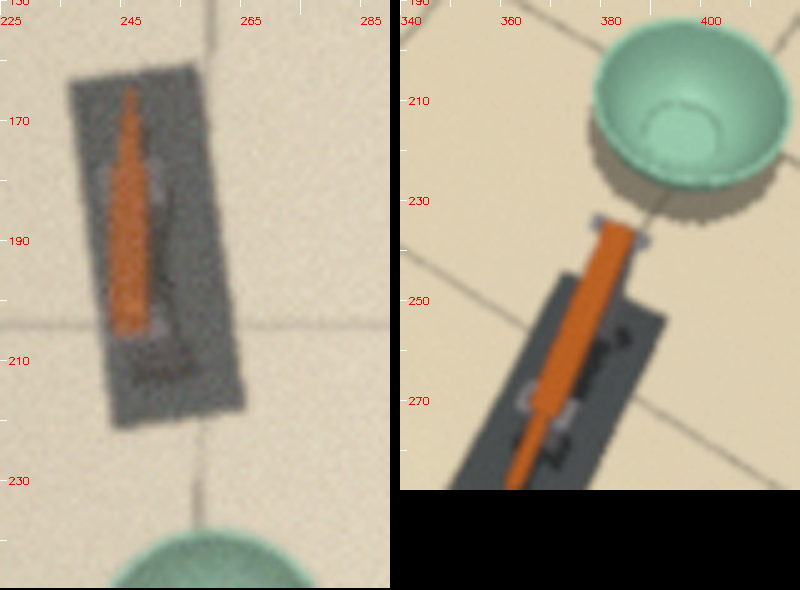

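Crop 1 gives clear corners for the holder, board, can and weight. The clip's knob is at about (351,216) and its end at about (342,230). Crop 2 shows the same objects from the side, with the hinge at (262,203) and the knob top at (304.5,186). Crop 3 shows the cradle base and the probe, with the tip at about (247,165) in the top view.

```bash
cat > h.py <<'E'
import numpy as np,cv2
from rig import ctrl
from scipy.optimize import least_squares
C={n:ctrl.camera_info(n) for n in("scene","top")}
def proj(n,P):
    c=C[n];return cv2.projectPoints(np.atleast_2d(P).astype(float),cv2.Rodrigues(c["R"])[0],c["t"],c["K"],c["dist"])[0][:,0]
def tw(p,L):
    L=np.atleast_2d(np.array(L,float));c,s=np.cos(p[2]),np.sin(p[2])
    return np.c_[p[0]+c*L[:,0]-s*L[:,1],p[1]+s*L[:,0]+c*L[:,1],L[:,2]]
def fit(obs,p0):
    f=lambda p:np.concatenate([(proj(n,tw(p,L))-np.array(px)).ravel() for n,L,px in obs])
    r=least_squares(f,p0,loss="soft_l1");return r.x,r.fun.reshape(-1,2)
def tri(a,b): # top px, scene px
    r=least_squares(lambda X:np.r_[proj("top",X)[0]-a,proj("scene",X)[0]-b],[450,-150,30]);return r.x,r.fun
def onz(n,px,z):
    return least_squares(lambda X:proj(n,[X[0],X[1],z])[0]-px,[450,-100]).x
c1=lambda a:np.array(a)/6+[335-.4,160-.4]
c2=lambda a:np.array(a)/6+[210-.4,145-.4]
c3=lambda a:np.array(a)/6+[225-.4,150-.4]
c4=lambda a:(np.array(a)-[400,0])/5+[340-.4,190-.4]
E
cat > m.py <<'E'
from h import *
np.set_printoptions(precision=2,suppress=True)
pl=[(90,74,8),(90,-66,8),(-90,-66,8),(-90,74,8)]
cn=[(46,26,30),(46,-10,30),(-10,-10,30),(-10,26,30)]
T=[("top",pl,c1([(182,95),(508,47),(583,466),(252,518)])),("top",cn,c1([(317,170),(405,157),(430,292),(340,304)])),
 ("top",[(60,50,22),(-60,50,22)],c1([(262,148),(290,432)]))]
S=[("scene",pl,c2([(333,462),(62,332),(290,57),(545,170)])),("scene",cn,c2([(290,312),(217,277),(292,185),(357,217)]))]
for o in(T,S,T+S):
    p,r=fit(o,[450,-150,.1]);print("holder",p,abs(r).max());
H=p;print(r)
ct=[("top",[(75,28,6),(75,-28,6),(-75,-28,6),(-75,28,6)],c3([(68,80),(196,65),(245,408),(115,428)])),("scene",[(-75,28,6),(-75,-28,6),(75,-28,6)],np.r_[c4([(667,318),(563,272)]),[[348,294]]])]
p,r=fit(ct[:1],[450,100,.1]);print("cradleT",p,r.ravel())
p,r=fit(ct,[450,100,.1]);print("cradle",p,r.ravel());K=p
c,s=np.cos(.698),np.sin(.698)
print("tip pred",proj("top",tw(K,[95*c,0,78-95*s])),"obs",c3((132,88)),"rear pred",proj("top",tw(K,[-50*c,0,78+50*s])),"obs",c3((128,330)))
for n,a,b in[("knob",(95,335),(567,247)),("end",(42,420),(645,272)),("hinge",(248,112),(310,350)),("catch",(290,462),(475,115)),("wknob",(494,262),(228,107))]:
    X,f=tri(c1(a),c2(b));L=tw([0,0,-H[2]],X-[H[0],H[1],0])[0];print(n,X,"holder:",L,f)
w=[("top",[(20,14,48),(20,-14,48),(-20,-14,48),(-20,14,48)],c1([(443,226),(511,214),(526,312),(459,324)]))]
p,r=fit(w,[480,-180,.1]);print("weight",p,r.ravel(),tw([0,0,-H[2]],[p[0]-H[0],p[1]-H[1],0]))
print("bottle base", onz("scene",c2((85,180)),0),"cap",onz("top",c1((698,193)),85), "bowl",onz("top",(261,258),40))
E
python3 m.py
```

```text
holder [ 525.87 -191.73    0.14] 1.5786208956698147
holder [ 525.8  -190.29  -24.99] 0.6449997149109663
holder [ 525.76 -191.16  -31.27] 1.7871398116752744
[[-0.37 -0.52]
 [ 0.31 -0.32]
 [ 0.18  0.7 ]
 [-0.81  0.04]
 [-0.05 -0.05]
 [-0.24  0.06]
 [-0.64 -0.07]
 [-0.21  0.  ]
 [-1.79 -0.01]
 [ 1.26  0.54]
 [-0.16 -0.06]
 [-0.63 -0.36]
 [-0.46 -0.69]
 [ 0.35 -0.86]
 [-0.44 -0.26]
 [-0.06  0.1 ]
 [-0.57  0.34]
 [ 0.19  0.2 ]]
cradleT [565.28 181.42  -6.13] [-0.29  0.02  0.31 -0.81  0.31  0.25 -0.32  0.36]
cradle [564.94 181.73   0.16] [-0.45  0.16  0.15 -0.68  0.21  0.37 -0.42  0.51  0.62 -0.3  -0.11 -0.69
 -2.67  1.32]
tip pred [[245.88 161.33]] obs [246.6  164.27] rear pred [[245.88 199.44]] obs [245.93 204.6 ]
knob [494.6  -64.88  72.03] holder: [-12.77 129.44  72.03] [-0.12  0.08 -0.15 -0.02]
end [464.4  -46.12  36.85] holder: [-39.97 152.32  36.85] [ 0.22 -0.13  0.26  0.03]
hinge [ 587.09 -127.8    50.51] holder: [69.77 53.93 50.51] [-0.39  0.27 -0.47 -0.08]
catch [ 448.34 -146.23   52.45] holder: [-70.19  55.55  52.45] [ 1.26 -0.82  1.63  0.24]
wknob [ 523.99 -222.15   76.46] holder: [ -6.19 -30.42  76.46] [ 0.4  -0.29  0.53  0.09]
weight [ 524.3  -223.02    0.15] [-0.2  -0.15 -0.06  0.19  0.31  0.15 -0.05 -0.18] [[ -6.   -31.33   0.  ]]
bottle base [ 553.92 -297.58] cap [ 549.36 -299.29] bowl [395.55 147.64]
```

```bash
cat >> m.py <<'E'
print("-----")
for ax in(-50,40,79,97):
    P=tw(K,[ax*c,0,78-ax*s])
    a=(proj("top",P)[0]-[224.6,149.6])*6; b=(proj("scene",P)[0]-[339.6,189.6])*5+[400,0]; print(ax,P,a,b)
for y in(-12,12):
    P=tw(K,[-40,y,115]);print("post",(proj("top",P)[0]-[224.6,149.6])*6,(proj("scene",P)[0]-[339.6,189.6])*5+[400,0])
E
python3 m.py | sed -n '/-----/,$p'
python3 - <<'E'
import cv2,numpy as np
s=cv2.imread("pics/scene0.png");t=cv2.imread("pics/top0.png")
def cr(im,x,y,w,h,k):
    o=cv2.convertScaleAbs(cv2.resize(im[y:y+h,x:x+w],None,fx=k,fy=k,interpolation=cv2.INTER_CUBIC),alpha=2,beta=20)
    for i in range(0,w,10): cv2.putText(o,str(x+i),(i*k,10),0,.35,(0,0,255),1); cv2.line(o,(i*k,12),(i*k,18),(0,0,255),1)
    for i in range(0,h,10): cv2.putText(o,str(y+i),(8,i*k+4),0,.35,(0,0,255),1); cv2.line(o,(0,i*k),(6,i*k),(0,0,255),1)
    return o
o=np.zeros((594,800,3),np.uint8); a=cr(s,340,225,62,85,7)[:594]; b=cr(t,232,155,40,66,9)[:594]
o[:a.shape[0],:a.shape[1]]=a; o[:b.shape[0],440:800]=b; cv2.imwrite("pics/c5.png",o)
E
```

```text
-----
-50 [[527.11 175.76 110.13]] [127.65 299.05] [613.46 242.96]
40 [[595.21 186.52  52.29]] [127.7  152.15] [535.9  430.43]
79 [[624.73 191.18  27.23]] [127.7   93.58] [502.85 510.18]
97 [[638.35 193.33  15.66]] [127.7   67.48] [487.72 546.69]
post [157.58 296.77] [590.74 223.05]
post [ 94.8  306.47] [642.22 245.59]
```

View pics/c5.png

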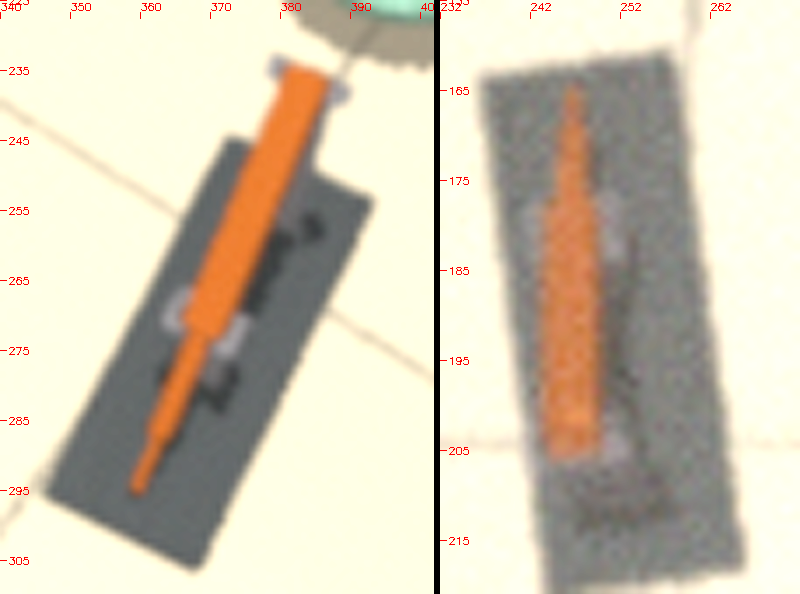

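The zoomed crop shows the probe tip at (246.2,164.3) in the top view and (359,295) in the scene view. The probe sits about 8 mm further back than a base-centred model predicts, so I'll fit the probe directly.

```bash
cat >> m.py <<'E'
print("=====")
def pr(ax,up,side=0): return (ax*c+up*s,side,78-ax*s+up*c)
o=[("top",[pr(97,0),pr(40,7),pr(-50,-7)],[(246.2,164.3),(246.5,176.3),(246,205.4)]),
("scene",[pr(97,0),pr(40,7),pr(-50,7)],[(359,295),(368.9,272.2),(383.6,234.6)])]
for q in(o[:1],o[1:],o):
    p,r=fit(q,[560,180,.15]);print("probe xy yaw",p,r.ravel())
f=lambda p:np.concatenate([(proj(n,tw(p,L)+[0,0,p[3]])-np.array(px)).ravel() for n,L,px in o])
r=least_squares(f,[560,180,.15,0]);print(r.x,r.fun)
sc=[("scene",[(75,-28,6),(75,28,6),(-75,-28,6),(-75,28,6)],[(346.2,295.2),(367.5,306.1),(372.4,244.2),(393.2,253.4)])]
print("cradle scene",*fit(sc,[565,182,.15]))
E
python3 m.py | sed -n '/=====/,$p'
```

```text
=====
probe xy yaw [556.16 181.26   0.13] [ 0.45 -0.11 -0.78 -0.04  0.22  0.14]
probe xy yaw [554.12 180.14   0.16] [ 0.39 -0.13 -0.57  0.09  0.14  0.05]
probe xy yaw [555.16 180.66   0.15] [ 0.27  0.33 -0.75  0.39  0.73  0.54 -0.06  0.17 -0.82  0.48  0.28  0.58]
[555.53 180.75   0.15   2.76] [ 0.07 -0.05 -0.96  0.03  0.5   0.22 -0.03 -0.17 -0.76  0.07  0.39  0.08]
cradle scene [565.35 181.9    0.15] [[-1.08  0.13]
 [ 0.42  0.54]
 [-0.12 -0.71]
 [ 0.55 -0.19]]
```

```bash
cat > g.py <<'E'
import numpy as np,json,os
H=(525.8,-191.2,.144)
def hw(x,y):
    c,s=np.cos(H[2]),np.sin(H[2]);return H[0]+c*x-s*y,H[1]+s*x+c*y
def go(T,d=2,start=None):
    """T: list of (x,y,z,psi,nrows,hand); prints rows, keeps the commanded pose in cmd.json"""
    P=np.array(start if start is not None else json.load(open("cmd.json")),float);R=[]
    for x,y,z,psi,n,h in T:
        P0=P.copy();G=np.array([x,y,z,psi])
        for i in range(n):
            g=P0+(G-P0)*(i+1)/n; D=g-P;c,s=np.cos(P[3]),np.sin(P[3])
            o=np.round(np.array([c*D[0]+s*D[1],s*D[0]-c*D[1],-D[2]])/120,d);t=round(-D[3]/(np.pi/4),d)
            v=o*120;P=P+[c*v[0]+s*v[1],s*v[0]-c*v[1],-v[2],-t*np.pi/4]
            if np.linalg.norm(v)>50 or abs(t)>.19:print("TOO FAST",v,t)
            R.append({"offset":(o+0).tolist(),"dr":[0,0,t+0.],"hand":h})
    for i in range(0,len(R),8):print(json.dumps(R[i:i+8]).replace(" ",""))
    print("end",P.round(1),P[3].round(3));json.dump(P.tolist(),open("cmd.json","w"))
E
python3 - <<'E'
from h import *;from g import *
def two(a,b,z):
    A,B=onz("top",c1(a),z),onz("scene",c2(b),z);print(A.round(1),B.round(1));return (A+B)/2
k=two((95,335),(567,247),66);e=two((42,420),(645,272),38);h=two((248,112),(310,350),46)
w=two((494,262),(228,107),72)
d=k-h;print(k,e,h,np.hypot(*d),np.hypot(*(e-h)),np.degrees(np.arctan2(d[1],d[0])),np.degrees(np.arctan2(*(e-h)[::-1])),hw(70,52),hw(-43,52),"w",w,hw(-6,-31))
psi=np.arctan2(-d[1],-d[0])
go([(206.75,-482.58,231.3,.405,1,-.2),(k[0],k[1],150,psi,11,-.2),(k[0],k[1],110,psi,2,-.2)],start=(206.75,-482.58,231.3,.405))
E
```

```text
[495.4 -65.5] [490.9 -67.4]
[464.  -45.6] [465.4 -46.2]
[ 588.6 -129.3] [ 584.5 -129.2]
[ 523.9 -222.1] [ 522.1 -226.4]
[493.18480847 -66.4697228 ] [464.70015617 -45.8855822 ] [ 586.54609038 -129.2006413 ] 112.47887400426164 147.60701459073437 146.1022236677995 145.63670189399346 (np.float64(587.6133449571429), np.float64(-129.6930053960588)) (np.float64(475.7829058588053), np.float64(-145.9088276407988)) w [ 523.01833014 -224.24498894] (np.float64(524.3106889822735), np.float64(-222.74016411961864))
[{"offset":[0.0,0.0,0.0],"dr":[0,0,0.0],"hand":-0.2},{"offset":[0.32,-0.2,0.06],"dr":[0,0,0.12],"hand":-0.2},{"offset":[0.31,-0.24,0.06],"dr":[0,0,0.11],"hand":-0.2},{"offset":[0.28,-0.26,0.06],"dr":[0,0,0.12],"hand":-0.2},{"offset":[0.25,-0.28,0.07],"dr":[0,0,0.11],"hand":-0.2},{"offset":[0.23,-0.31,0.06],"dr":[0,0,0.12],"hand":-0.2},{"offset":[0.21,-0.32,0.06],"dr":[0,0,0.11],"hand":-0.2},{"offset":[0.17,-0.34,0.06],"dr":[0,0,0.12],"hand":-0.2}]
[{"offset":[0.14,-0.36,0.06],"dr":[0,0,0.11],"hand":-0.2},{"offset":[0.1,-0.37,0.06],"dr":[0,0,0.12],"hand":-0.2},{"offset":[0.08,-0.37,0.07],"dr":[0,0,0.11],"hand":-0.2},{"offset":[0.04,-0.38,0.06],"dr":[0,0,0.12],"hand":-0.2},{"offset":[0.0,0.0,0.17],"dr":[0,0,0.0],"hand":-0.2},{"offset":[0.0,0.0,0.16],"dr":[0,0,0.0],"hand":-0.2}]
end [493.3 -67.2 110.1  -0.6] -0.592
```

Call:
arm_command:
  increments:
    - {"offset":[0.0,0.0,0.0],"dr":[0,0,0.0],"hand":-0.2}
    - {"offset":[0.32,-0.2,0.06],"dr":[0,0,0.12],"hand":-0.2}
    - {"offset":[0.31,-0.24,0.06],"dr":[0,0,0.11],"hand":-0.2}
    - {"offset":[0.28,-0.26,0.06],"dr":[0,0,0.12],"hand":-0.2}
    - {"offset":[0.25,-0.28,0.07],"dr":[0,0,0.11],"hand":-0.2}
    - {"offset":[0.23,-0.31,0.06],"dr":[0,0,0.12],"hand":-0.2}
    - {"offset":[0.21,-0.32,0.06],"dr":[0,0,0.11],"hand":-0.2}
    - {"offset":[0.17,-0.34,0.06],"dr":[0,0,0.12],"hand":-0.2}
  grip_force: 30

```text
time_s: 0.9
eef_pos: [390.1, -216.8, 179.5]
ee_rot: [0.0, 0.993, -0.117, 0.0]
force: [0.7, -1.3, -1.2]
grip_width: 0.397
grip_force: 0.0
```

Call:
arm_command:
  increments:
    - {"offset":[0.14,-0.36,0.06],"dr":[0,0,0.11],"hand":-0.2}
    - {"offset":[0.1,-0.37,0.06],"dr":[0,0,0.12],"hand":-0.2}
    - {"offset":[0.08,-0.37,0.07],"dr":[0,0,0.11],"hand":-0.2}
    - {"offset":[0.04,-0.38,0.06],"dr":[0,0,0.12],"hand":-0.2}
    - {"offset":[0.0,0.0,0.17],"dr":[0,0,0.0],"hand":-0.2}
    - {"offset":[0.0,0.0,0.16],"dr":[0,0,0.0],"hand":-0.2}

```text
time_s: 1.5
eef_pos: [493.8, -65.9, 109.3]
ee_rot: [0.0, 0.957, -0.291, 0.0]
force: [0.3, -0.4, -0.0]
grip_width: 0.398
grip_force: 0.0
```

Call:
arm_command:
  increments:
    - {"offset":[0.0,0.0,0.3],"dr":[0,0,0],"hand":-0.2}
    - {"offset":[0.0,0.0,0.22],"dr":[0,0,0],"hand":-0.2}
    - {"offset":[0,0,0],"dr":[0,0,0],"hand":-1}
    - {"offset":[0,0,0],"dr":[0,0,0],"hand":-1}
    - {"offset":[0,0,0],"dr":[0,0,0],"hand":-1}
    - {"offset":[0,0,0],"dr":[0,0,0],"hand":-1}

```text
time_s: 2.1
eef_pos: [492.7, -67.0, 47.4]
ee_rot: [-0.0, 0.956, -0.292, -0.001]
force: [0.2, -0.0, -18.5]
grip_width: 0.148
grip_force: 29.3
```

Run:
```python
from rig import ctrl
import cv2
from g import *
cv2.imwrite("pics/t1.png",ctrl.capture("scene")[:,:,::-1])
s=ctrl.sense();print(s["eef_pos"],s["grip_width"],s["grip_force"],s["force"],s["time_s"])
hx,hy=hw(70,52);k=s["eef_pos"][:2];r=np.hypot(k[0]-hx,k[1]-hy);a=np.arctan2(hy-k[1],hx-k[0]);print(r,a)
P=json.load(open("cmd.json"));P[2]-=.52*120
T=[]
for i in range(1,13):
    t=a+(H[2]-a)*i/12;T.append((hx-113*np.cos(t),hy-113*np.sin(t),P[2],P[3]+(H[2]-P[3])*i/12,1,-1))
go(T,3,P)
```

```text
[492.74755743 -66.96368056  47.43338236] 0.14533921477612788 29.327649772167206 [ -0.36922743   0.1427176  -19.48097525] 2.15
113.7298810209524 -0.5842382562466942
[{"offset":[0.003,0.058,0.0],"dr":[0,0,-0.078],"hand":-1},{"offset":[0.002,0.057,0.0],"dr":[0,0,-0.078],"hand":-1},{"offset":[0.003,0.058,0.0],"dr":[0,0,-0.078],"hand":-1},{"offset":[0.002,0.057,0.0],"dr":[0,0,-0.079],"hand":-1},{"offset":[0.002,0.057,0.0],"dr":[0,0,-0.078],"hand":-1},{"offset":[0.002,0.057,0.0],"dr":[0,0,-0.078],"hand":-1},{"offset":[0.002,0.057,0.0],"dr":[0,0,-0.078],"hand":-1},{"offset":[0.002,0.057,0.0],"dr":[0,0,-0.078],"hand":-1}]
[{"offset":[0.002,0.057,0.0],"dr":[0,0,-0.078],"hand":-1},{"offset":[0.001,0.057,0.0],"dr":[0,0,-0.078],"hand":-1},{"offset":[0.002,0.057,0.0],"dr":[0,0,-0.079],"hand":-1},{"offset":[0.002,0.057,0.0],"dr":[0,0,-0.078],"hand":-1}]
end [ 4.758e+02 -1.459e+02  4.770e+01  1.000e-01] 0.144
```

Call:
arm_command:
  increments:
    - {"offset":[0.003,0.058,0],"dr":[0,0,-0.078],"hand":-1}
    - {"offset":[0.002,0.057,0],"dr":[0,0,-0.078],"hand":-1}
    - {"offset":[0.003,0.058,0],"dr":[0,0,-0.078],"hand":-1}
    - {"offset":[0.002,0.057,0],"dr":[0,0,-0.079],"hand":-1}
    - {"offset":[0.002,0.057,0],"dr":[0,0,-0.078],"hand":-1}
    - {"offset":[0.002,0.057,0],"dr":[0,0,-0.078],"hand":-1}
    - {"offset":[0.002,0.057,0],"dr":[0,0,-0.078],"hand":-1}
    - {"offset":[0.002,0.057,0],"dr":[0,0,-0.078],"hand":-1}

```text
time_s: 2.95
eef_pos: [473.0, -117.8, 47.3]
ee_rot: [-0.001, 0.999, -0.049, -0.003]
force: [-8.8, 3.1, -11.8]
grip_width: 0.147
grip_force: 29.9
```

Call:
arm_command:
  increments:
    - {"offset":[0.002,0.057,0],"dr":[0,0,-0.078],"hand":-1}
    - {"offset":[0.001,0.057,0],"dr":[0,0,-0.078],"hand":-1}
    - {"offset":[0.002,0.04,0],"dr":[0,0,-0.079],"hand":-1}

```text
time_s: 3.25
eef_pos: [472.3, -136.6, 47.2]
ee_rot: [-0.001, 0.999, 0.043, -0.003]
force: [-12.7, 0.3, -11.4]
grip_width: 0.147
grip_force: 30.1
```

Call:
arm_command:
  increments:
    - {"offset":[0,0.03,0],"dr":[0,0,-0.05],"hand":-1}
    - {"offset":[0,0.02,0],"dr":[0,0,-0.03],"hand":-1}
    - {"offset":[0,0.015,0],"dr":[0,0,0],"hand":-1}

```text
time_s: 3.55
eef_pos: [473.0, -144.3, 47.2]
ee_rot: [-0.001, 0.997, 0.073, -0.004]
force: [-15.1, -0.6, -10.0]
grip_width: 0.145
grip_force: 30.2
```

Call:
arm_command:
  increments:
    - {"offset":[0,0.01,0],"dr":[0,0,0],"hand":-1}

```text
time_s: 3.65
eef_pos: [473.1, -145.4, 47.2]
ee_rot: [-0.001, 0.997, 0.073, -0.004]
force: [-14.8, 0.3, -11.0]
grip_width: 0.146
grip_force: 30.2
```

Call:
arm_command:
  increments:
    - {"offset":[0,0.01,0],"dr":[0,0,0],"hand":-1}
    - {"offset":[0,0.01,0],"dr":[0,0,0],"hand":-1}

```text
time_s: 3.85
eef_pos: [473.4, -147.6, 47.2]
ee_rot: [-0.002, 0.997, 0.073, -0.004]
force: [-15.3, 0.4, -9.5]
grip_width: 0.15
grip_force: 30.3
```

Call:
arm_command:
  increments:
    - {"offset":[0,0.01,0],"dr":[0,0,0],"hand":-1}

```text
time_s: 3.95
eef_pos: [473.5, -148.3, 47.2]
ee_rot: [-0.002, 0.997, 0.073, -0.004]
force: [-14.0, 8.4, -6.2]
grip_width: 0.148
grip_force: 30.6
```

Call:
arm_command:
  increments:
    - {"offset":[0,0.01,0],"dr":[0,0,0],"hand":-1}
    - {"offset":[0,0.005,0],"dr":[0,0,0],"hand":-1}

```text
time_s: 4.15
eef_pos: [473.4, -148.5, 47.1]
ee_rot: [-0.004, 0.997, 0.073, -0.004]
force: [-14.2, 15.0, -4.1]
grip_width: 0.146
grip_force: 31.1
```

Call:
arm_command:
  increments:
    - {"offset":[0,0,0],"dr":[0,0,0],"hand":-0.4}
    - {"offset":[0,0,0],"dr":[0,0,0],"hand":-0.4}
    - {"offset":[0,0,-0.2],"dr":[0,0,0],"hand":-0.2}
    - {"offset":[0,0,-0.3],"dr":[0,0,0],"hand":-0.2}

```text
time_s: 4.55
eef_pos: [476.9, -151.6, 108.7]
ee_rot: [0.0, 0.997, 0.073, 0.0]
force: [0.6, -0.2, 1.3]
grip_width: 0.401
grip_force: 0.0
```

Run:
```python
from rig import ctrl
import cv2
from scipy.spatial.transform import Rotation as R
s=ctrl.sense();q=s["ee_rot"];print(s["time_s"],s["eef_pos"],s["force"],R.from_quat(q[[1,2,3,0]]).as_matrix().round(3))
a=ctrl.capture("top")[:,:,::-1];b=ctrl.capture("scene")[:,:,::-1]
import numpy as np
o=np.hstack([cv2.resize(a[160:250,340:460],None,fx=400/120,fy=400/120,interpolation=2),cv2.resize(b[145:235,210:330],None,fx=400/120,fy=400/120,interpolation=2)])
cv2.imwrite("pics/shut.png",cv2.convertScaleAbs(o,alpha=1.6))
```

```text
4.55 [ 476.94660552 -151.62651592  108.72697463] [ 0.62271321 -0.21828335  1.33126143] [[ 0.989  0.145  0.   ]
 [ 0.145 -0.989 -0.   ]
 [ 0.     0.    -1.   ]]
```

View pics/shut.png

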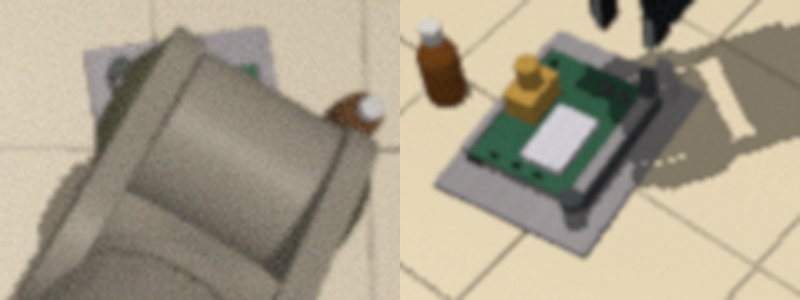

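The scene half of the picture shows the clip lying along the board's edge in its catch, with the weight untouched. The arm hides most of the top half. Next I'll lift the weight by its knob.

Run:
```python
from g import *
go([(522.5,-225,108.7,.1455,2,.06),(522.5,-225,53,.1455,3,.06)],2,(476.9,-151.6,108.9,.1455))
```

```text
[{"offset":[0.14,0.33,0.0],"dr":[0,0,0.0],"hand":0.06},{"offset":[0.15,0.33,0.0],"dr":[0,0,0.0],"hand":0.06},{"offset":[0.0,0.0,0.16],"dr":[0,0,0.0],"hand":0.06},{"offset":[0.0,0.0,0.15],"dr":[0,0,0.0],"hand":0.06},{"offset":[0.0,0.0,0.16],"dr":[0,0,0.0],"hand":0.06}]
end [ 5.228e+02 -2.249e+02  5.250e+01  1.000e-01] 0.146
```

Call:
arm_command:
  increments:
    - {"offset":[0.14,0.33,0.0],"dr":[0,0,0.0],"hand":0.06}
    - {"offset":[0.15,0.33,0.0],"dr":[0,0,0.0],"hand":0.06}
    - {"offset":[0,0,0],"dr":[0,0,0],"hand":0.06}
    - {"offset":[0.0,0.0,0.16],"dr":[0,0,0.0],"hand":0.06}
    - {"offset":[0.0,0.0,0.15],"dr":[0,0,0.0],"hand":0.06}
    - {"offset":[0.0,0.0,0.16],"dr":[0,0,0.0],"hand":0.06}
    - {"offset":[0,0,0],"dr":[0,0,0],"hand":0.06}

```text
time_s: 5.35
eef_pos: [521.9, -224.0, 49.8]
ee_rot: [-0.001, 0.997, 0.073, -0.001]
force: [0.3, 0.4, 0.4]
grip_width: 0.529
grip_force: 0.0
```

Call:
arm_command:
  increments:
    - {"offset":[0,0,0],"dr":[0,0,0],"hand":-1}
    - {"offset":[0,0,0],"dr":[0,0,0],"hand":-1}
    - {"offset":[0,0,0],"dr":[0,0,0],"hand":-1}
    - {"offset":[0,0,0],"dr":[0,0,0],"hand":-1}
  grip_force: 50

```text
time_s: 5.75
eef_pos: [523.4, -225.1, 52.8]
ee_rot: [0.001, 0.997, 0.073, 0.001]
force: [-0.7, -0.3, 7.1]
grip_width: 0.207
grip_force: 49.1
```

Call:
arm_command:
  increments:
    - {"offset":[0,0,-0.05],"dr":[0,0,0],"hand":-1}
    - {"offset":[0,0,-0.1],"dr":[0,0,0],"hand":-1}
    - {"offset":[0,0,-0.25],"dr":[0,0,0],"hand":-1}
    - {"offset":[0,0,-0.3],"dr":[0,0,0],"hand":-1}
    - {"offset":[0,0,0],"dr":[0,0,0],"hand":-1}

```text
time_s: 6.25
eef_pos: [524.6, -225.8, 140.7]
ee_rot: [0.003, 0.997, 0.073, 0.003]
force: [0.6, 0.1, -2.8]
grip_width: 0.214
grip_force: 49.3
```

Run:
```python
from g import *
go([(500,30,136,.1455,10,-1),(500,30,36,.1455,5,-1)],2,(523,-225,136.5,.1455))
```

```text
[{"offset":[0.01,-0.21,0.0],"dr":[0,0,0.0],"hand":-1},{"offset":[0.01,-0.22,0.0],"dr":[0,0,0.0],"hand":-1},{"offset":[0.02,-0.21,0.0],"dr":[0,0,0.0],"hand":-1},{"offset":[0.01,-0.21,0.0],"dr":[0,0,0.0],"hand":-1},{"offset":[0.01,-0.22,0.0],"dr":[0,0,0.0],"hand":-1},{"offset":[0.01,-0.21,0.0],"dr":[0,0,0.0],"hand":-1},{"offset":[0.01,-0.21,0.0],"dr":[0,0,0.0],"hand":-1},{"offset":[0.01,-0.21,0.0],"dr":[0,0,0.0],"hand":-1}]
[{"offset":[0.02,-0.22,0.0],"dr":[0,0,0.0],"hand":-1},{"offset":[0.01,-0.21,0.0],"dr":[0,0,0.0],"hand":-1},{"offset":[0.0,0.0,0.17],"dr":[0,0,0.0],"hand":-1},{"offset":[0.0,0.0,0.16],"dr":[0,0,0.0],"hand":-1},{"offset":[0.0,0.0,0.17],"dr":[0,0,0.0],"hand":-1},{"offset":[0.0,0.0,0.17],"dr":[0,0,0.0],"hand":-1},{"offset":[0.0,0.0,0.17],"dr":[0,0,0.0],"hand":-1}]
end [5.002e+02 3.000e+01 3.570e+01 1.000e-01] 0.146
```

Call:
arm_command:
  increments:
    - {"offset":[0.01,-0.21,0.0],"dr":[0,0,0.0],"hand":-1}
    - {"offset":[0.01,-0.22,0.0],"dr":[0,0,0.0],"hand":-1}
    - {"offset":[0.02,-0.21,0.0],"dr":[0,0,0.0],"hand":-1}
    - {"offset":[0.01,-0.21,0.0],"dr":[0,0,0.0],"hand":-1}
    - {"offset":[0.01,-0.22,0.0],"dr":[0,0,0.0],"hand":-1}
    - {"offset":[0.01,-0.21,0.0],"dr":[0,0,0.0],"hand":-1}
    - {"offset":[0.01,-0.21,0.0],"dr":[0,0,0.0],"hand":-1}
    - {"offset":[0.01,-0.21,0.0],"dr":[0,0,0.0],"hand":-1}

```text
time_s: 7.05
eef_pos: [503.3, -20.1, 135.1]
ee_rot: [-0.0, 0.997, 0.073, -0.0]
force: [-0.5, -0.0, -3.1]
grip_width: 0.215
grip_force: 49.3
```

Call:
arm_command:
  increments:
    - {"offset":[0.02,-0.22,0.0],"dr":[0,0,0.0],"hand":-1}
    - {"offset":[0.01,-0.21,0.0],"dr":[0,0,0.0],"hand":-1}
    - {"offset":[0.0,0.0,0.17],"dr":[0,0,0.0],"hand":-1}
    - {"offset":[0.0,0.0,0.2],"dr":[0,0,0.0],"hand":-1}
    - {"offset":[0.0,0.0,0.2],"dr":[0,0,0.0],"hand":-1}
    - {"offset":[0.0,0.0,0.12],"dr":[0,0,0.0],"hand":-1}
    - {"offset":[0.0,0.0,0.06],"dr":[0,0,0.0],"hand":-1}
    - {"offset":[0.0,0.0,0.0],"dr":[0,0,0.0],"hand":-1}

```text
time_s: 7.85
eef_pos: [499.4, 30.4, 44.7]
ee_rot: [-0.0, 0.997, 0.073, -0.001]
force: [-0.1, 0.8, -2.8]
grip_width: 0.215
grip_force: 49.5
```

Call:
arm_command:
  increments:
    - {"offset":[0,0,0.01],"dr":[0,0,0.0],"hand":-1}
    - {"offset":[0,0,0.02],"dr":[0,0,0.0],"hand":-1}
    - {"offset":[0,0,0.01],"dr":[0,0,0.0],"hand":-1}
    - {"offset":[0.0,0.0,0.0],"dr":[0,0,0.0],"hand":-1}

```text
time_s: 8.25
eef_pos: [499.9, 30.3, 40.6]
ee_rot: [0.0, 0.997, 0.073, 0.0]
force: [0.1, -1.0, -2.7]
grip_width: 0.212
grip_force: 49.5
```

Call:
arm_command:
  increments:
    - {"offset":[0,0,0.03],"dr":[0,0,0.0],"hand":-1}
    - {"offset":[0,0,0.02],"dr":[0,0,0.0],"hand":-1}
    - {"offset":[0,0,0.01],"dr":[0,0,0.0],"hand":-1}
    - {"offset":[0.0,0.0,0.0],"dr":[0,0,0.0],"hand":-1}

```text
time_s: 8.65
eef_pos: [499.8, 30.3, 33.1]
ee_rot: [-0.0, 0.997, 0.073, -0.0]
force: [-0.2, -0.2, -3.0]
grip_width: 0.21
grip_force: 49.5
```

Call:
arm_command:
  increments:
    - {"offset":[0,0,0.008],"dr":[0,0,0.0],"hand":-1}
    - {"offset":[0,0,0.004],"dr":[0,0,0.0],"hand":-1}
    - {"offset":[0.0,0.0,0.0],"dr":[0,0,0.0],"hand":-1}

```text
time_s: 8.95
eef_pos: [499.9, 30.3, 31.8]
ee_rot: [0.0, 0.997, 0.073, 0.0]
force: [0.6, -0.4, -1.6]
grip_width: 0.211
grip_force: 49.5
```

Call:
arm_command:
  increments:
    - {"offset":[0,0,0.004],"dr":[0,0,0.0],"hand":-1}
    - {"offset":[0,0,0.004],"dr":[0,0,0.0],"hand":-1}
    - {"offset":[0.0,0.0,0.0],"dr":[0,0,0.0],"hand":-1}

```text
time_s: 9.25
eef_pos: [499.9, 30.3, 30.9]
ee_rot: [0.0, 0.997, 0.073, 0.0]
force: [0.2, -0.3, -3.1]
grip_width: 0.211
grip_force: 49.6
```

Call:
arm_command:
  increments:
    - {"offset":[0,0,0.005],"dr":[0,0,0.0],"hand":-1}
    - {"offset":[0,0,0.005],"dr":[0,0,0.0],"hand":-1}
    - {"offset":[0.0,0.0,0.0],"dr":[0,0,0.0],"hand":-1}

```text
time_s: 9.55
eef_pos: [500.1, 30.2, 30.7]
ee_rot: [0.0, 0.997, 0.073, 0.0]
force: [-5.2, -0.5, 11.3]
grip_width: 0.21
grip_force: 51.0
```

Call:
arm_command:
  increments:
    - {"offset":[0,0,-0.004],"dr":[0,0,0.0],"hand":-0.1}
    - {"offset":[0,0,0],"dr":[0,0,0.0],"hand":0.1}
    - {"offset":[0,0,0],"dr":[0,0,0.0],"hand":0.2}
    - {"offset":[0,0,-0.2],"dr":[0,0,0.0],"hand":0.2}
    - {"offset":[0,0,-0.4],"dr":[0,0,0.0],"hand":0.2}
    - {"offset":[0,0,-0.4],"dr":[0,0,0.0],"hand":0.2}
    - {"offset":[0,0,-0.2],"dr":[0,0,0.0],"hand":0.2}
    - {"offset":[0,0,0],"dr":[0,0,0.0],"hand":0.2}

```text
time_s: 10.35
eef_pos: [501.4, 30.1, 177.6]
ee_rot: [0.001, 0.997, 0.073, 0.003]
force: [-0.2, 0.5, -0.3]
grip_width: 0.598
grip_force: 0.0
```

Run:
```python
from g import *;from rig import ctrl
import cv2
s=ctrl.sense();p=s["eef_pos"];print(p,s["force"],s["grip_width"])
cv2.imwrite("pics/w.png",ctrl.capture("scene")[:,:,::-1])
go([(555,180.4,p[2],.148,4,.2),(555,180.4,75,.148,3,.2),(555,180.4,60,.148,1,.2),(555,180.4,60,.148,2,.2)],3,(*p,.1455))
```

```text
[501.41728938  30.12456618 177.56329747] [-0.19839942  0.4870395  -0.33495395] 0.5978971128434422
[{"offset":[0.156,-0.294,0.0],"dr":[0,0,-0.001],"hand":0.2},{"offset":[0.156,-0.293,0.0],"dr":[0,0,-0.001],"hand":0.2},{"offset":[0.156,-0.293,0.0],"dr":[0,0,0.0],"hand":0.2},{"offset":[0.157,-0.294,0.0],"dr":[0,0,-0.001],"hand":0.2},{"offset":[0.0,0.0,0.285],"dr":[0,0,0.0],"hand":0.2},{"offset":[0.0,0.0,0.285],"dr":[0,0,0.0],"hand":0.2},{"offset":[0.0,0.0,0.285],"dr":[0,0,0.0],"hand":0.2},{"offset":[0.0,0.0,0.125],"dr":[0,0,0.0],"hand":0.2}]
[{"offset":[0.0,0.0,0.0],"dr":[0,0,0.0],"hand":0.2},{"offset":[0.0,0.0,0.0],"dr":[0,0,0.0],"hand":0.2}]
end [5.551e+02 1.804e+02 6.000e+01 1.000e-01] 0.148
```

View pics/w.png

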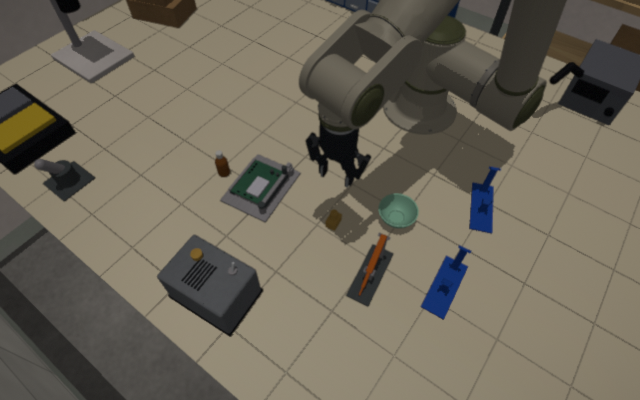

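The weight stands upright on the bare counter at (333,218), and the clip is shut. Now the probe.

Call:
arm_command:
  increments:
    - {"offset":[0.156,-0.294,0.0],"dr":[0,0,-0.001],"hand":0.2}
    - {"offset":[0.156,-0.293,0.0],"dr":[0,0,-0.001],"hand":0.2}
    - {"offset":[0.156,-0.293,0.0],"dr":[0,0,0.0],"hand":0.2}
    - {"offset":[0.157,-0.294,0.0],"dr":[0,0,-0.001],"hand":0.2}
    - {"offset":[0,0,0.1],"dr":[0,0,0],"hand":0.2}
    - {"offset":[0.0,0.0,0.2],"dr":[0,0,0.0],"hand":0.2}
    - {"offset":[0,0,0.1],"dr":[0,0,0],"hand":0.2}
    - {"offset":[0,0,0],"dr":[0,0,0],"hand":0.2}

```text
time_s: 11.2
eef_pos: [552.2, 179.9, 123.5]
ee_rot: [0.0, 0.997, 0.074, -0.003]
force: [-0.2, 0.3, 0.7]
grip_width: 0.602
grip_force: 0.0
```

Call:
arm_command:
  increments:
    - {"offset":[0,0,0.05],"dr":[0,0,0],"hand":0.2}
    - {"offset":[0,0,0],"dr":[0,0,0],"hand":0.2}
    - {"offset":[0,0,0],"dr":[0,0,0],"hand":0.2}

```text
time_s: 11.5
eef_pos: [553.8, 180.5, 120.7]
ee_rot: [-0.0, 0.997, 0.074, 0.0]
force: [0.2, 0.0, -0.2]
grip_width: 0.602
grip_force: 0.0
```

Call:
arm_command:
  increments:
    - {"offset":[0.01,0,0.15],"dr":[0,0,0],"hand":0.2}
    - {"offset":[0,0,0.2],"dr":[0,0,0],"hand":0.2}
    - {"offset":[0,0,0.11],"dr":[0,0,0],"hand":0.2}
    - {"offset":[0,0,0.05],"dr":[0,0,0],"hand":0.2}
    - {"offset":[0,0,0],"dr":[0,0,0],"hand":0.2}
    - {"offset":[0,0,0],"dr":[0,0,0],"hand":0.2}

```text
time_s: 12.1
eef_pos: [555.2, 180.9, 59.9]
ee_rot: [-0.0, 0.997, 0.074, 0.001]
force: [1.0, -0.2, 0.2]
grip_width: 0.599
grip_force: 0.0
```

Call:
arm_command:
  increments:
    - {"offset":[0,0,0],"dr":[0,0,0],"hand":-0.4}
    - {"offset":[0,0,0],"dr":[0,0,0],"hand":-0.6}
    - {"offset":[0,0,0],"dr":[0,0,0],"hand":-1}
    - {"offset":[0,0,0],"dr":[0,0,0],"hand":-1}
    - {"offset":[0,0,0],"dr":[0,0,0],"hand":-1}
  grip_force: 70

```text
time_s: 12.6
eef_pos: [555.0, 180.8, 59.6]
ee_rot: [-0.0, 0.997, 0.074, 0.0]
force: [-0.8, -0.5, 5.9]
grip_width: 0.152
grip_force: 68.5
```

Run:
```python
from rig import ctrl
s=ctrl.sense();print(s)
```

```text
{'time_s': 12.6, 'joints': array([ 1.14415998e-01,  6.20473065e-01,  1.50819327e+00, -1.04517020e-05,
        1.01197002e+00,  1.53722279e+00]), 'dq': array([-0.00036459, -0.00178318,  0.00026689,  0.00102336,  0.00217258,
       -0.00083073]), 'tau': array([ 3.60501901e-03, -4.74626112e+01, -2.05147970e+01,  4.88260668e-02,
       -2.52115829e-01,  1.30762081e-02]), 'eef_pos': array([554.99911395, 180.84247285,  59.57500412]), 'ee_rot': array([-1.48935096e-05,  9.97263318e-01,  7.39300130e-02,  4.77937249e-04]), 'force': array([-0.78137029, -0.46834784,  5.87087864]), 'wrist_torque': array([-0.03102711,  0.14644542, -0.01104665]), 'grip_force': 68.51526975631714, 'grip_width': 0.15180557112002194}
```

```bash
cat >> g.py <<'E'
H=(525.0,-192.3,.144)
PS=.494
def tcp(x,y,r=73.1,psi=PS): # holder-frame tip xy -> TCP xy
    a,b=hw(x,y);return a-r*np.cos(psi),b-r*np.sin(psi)
E
python3 - <<'E'
from g import *
x,y=tcp(47,-22);print(x,y)
go([(555,180.8,90,.148,2,-1),(555,180.8,165,.148,2,-1),(x,y,165,PS,11,-1),(x,y,90,PS,3,-1)],2,(555,180.8,59.9,.148))
E
```

```text
510.31020286950087 -241.98813449008745
[{"offset":[0.0,0.0,-0.13],"dr":[0,0,0.0],"hand":-1},{"offset":[0.0,0.0,-0.12],"dr":[0,0,0.0],"hand":-1},{"offset":[0.0,0.0,-0.31],"dr":[0,0,0.0],"hand":-1},{"offset":[0.0,0.0,-0.32],"dr":[0,0,0.0],"hand":-1},{"offset":[-0.08,0.31,0.0],"dr":[0,0,-0.04],"hand":-1},{"offset":[-0.09,0.31,0.0],"dr":[0,0,-0.04],"hand":-1},{"offset":[-0.1,0.31,0.0],"dr":[0,0,-0.04],"hand":-1},{"offset":[-0.11,0.3,0.0],"dr":[0,0,-0.04],"hand":-1}]
[{"offset":[-0.12,0.3,0.0],"dr":[0,0,-0.04],"hand":-1},{"offset":[-0.13,0.29,0.0],"dr":[0,0,-0.04],"hand":-1},{"offset":[-0.14,0.3,0.0],"dr":[0,0,-0.04],"hand":-1},{"offset":[-0.14,0.28,0.0],"dr":[0,0,-0.04],"hand":-1},{"offset":[-0.16,0.28,0.0],"dr":[0,0,-0.04],"hand":-1},{"offset":[-0.16,0.28,0.0],"dr":[0,0,-0.04],"hand":-1},{"offset":[-0.18,0.27,0.0],"dr":[0,0,-0.04],"hand":-1},{"offset":[0.0,0.0,0.21],"dr":[0,0,0.0],"hand":-1}]
[{"offset":[0.0,0.0,0.21],"dr":[0,0,0.0],"hand":-1},{"offset":[0.0,0.0,0.21],"dr":[0,0,0.0],"hand":-1}]
end [ 5.098e+02 -2.419e+02  8.990e+01  5.000e-01] 0.494
```

Call:
arm_command:
  increments:
    - {"offset":[0.0,0.0,-0.08],"dr":[0,0,0.0],"hand":-1}
    - {"offset":[0.0,0.0,-0.17],"dr":[0,0,0.0],"hand":-1}
    - {"offset":[0.0,0.0,-0.31],"dr":[0,0,0.0],"hand":-1}
    - {"offset":[0.0,0.0,-0.32],"dr":[0,0,0.0],"hand":-1}
    - {"offset":[-0.08,0.31,0.0],"dr":[0,0,-0.04],"hand":-1}
    - {"offset":[-0.09,0.31,0.0],"dr":[0,0,-0.04],"hand":-1}
    - {"offset":[-0.1,0.31,0.0],"dr":[0,0,-0.04],"hand":-1}
    - {"offset":[-0.11,0.3,0.0],"dr":[0,0,-0.04],"hand":-1}
  grip_force: 100

```text
time_s: 13.4
eef_pos: [538.1, 25.7, 165.0]
ee_rot: [0.0, 0.991, 0.137, 0.0]
force: [1.1, -0.8, -0.2]
grip_width: 0.148
grip_force: 97.4
```

Call:
arm_command:
  increments:
    - {"offset":[-0.12,0.3,0.0],"dr":[0,0,-0.04],"hand":-1}
    - {"offset":[-0.13,0.29,0.0],"dr":[0,0,-0.04],"hand":-1}
    - {"offset":[-0.14,0.3,0.0],"dr":[0,0,-0.04],"hand":-1}
    - {"offset":[-0.14,0.28,0.0],"dr":[0,0,-0.04],"hand":-1}
    - {"offset":[-0.16,0.28,0.0],"dr":[0,0,-0.04],"hand":-1}
    - {"offset":[-0.16,0.28,0.0],"dr":[0,0,-0.04],"hand":-1}
    - {"offset":[-0.18,0.27,0.0],"dr":[0,0,-0.04],"hand":-1}
    - {"offset":[0.0,0.0,0.21],"dr":[0,0,0.0],"hand":-1}

```text
time_s: 14.2
eef_pos: [510.0, -246.9, 141.9]
ee_rot: [0.003, 0.97, 0.243, 0.002]
force: [0.9, 1.0, -1.3]
grip_width: 0.146
grip_force: 97.6
```

Call:
arm_command:
  increments:
    - {"offset":[0,0,0.21],"dr":[0,0,0],"hand":-1}
    - {"offset":[0,0,0.21],"dr":[0,0,0],"hand":-1}
    - {"offset":[0,0,0],"dr":[0,0,0],"hand":-1}
    - {"offset":[0,0,0],"dr":[0,0,0],"hand":-1}
    - {"offset":[0,0,0],"dr":[0,0,0],"hand":-1}

```text
time_s: 14.7
eef_pos: [510.2, -242.3, 90.6]
ee_rot: [0.001, 0.97, 0.244, 0.001]
force: [0.1, 0.1, -1.1]
grip_width: 0.147
grip_force: 97.6
```

Run:
```python
from rig import ctrl
import cv2,numpy as np
from g import *
s=ctrl.sense();q=s["ee_rot"];p=s["eef_pos"];psi=2*np.arctan2(q[2],q[1]);print(p,psi,q,s["force"],s["grip_width"])
a=ctrl.capture("top")[:,:,::-1];b=ctrl.capture("scene")[:,:,::-1]
o=np.hstack([cv2.resize(a[160:250,360:440],(400,450),interpolation=2),cv2.resize(b[145:235,215:295],(400,450),interpolation=2)])
cv2.imwrite("pics/tip.png",cv2.convertScaleAbs(o,alpha=1.6))
```

```text
[ 510.16836569 -242.27069232   90.63683858] 0.4936906216652549 [9.69251336e-04 9.69687342e-01 2.44345929e-01 7.65817412e-04] [ 0.06346466  0.14228991 -1.14758216] 0.14695851734678642
```

View pics/tip.png

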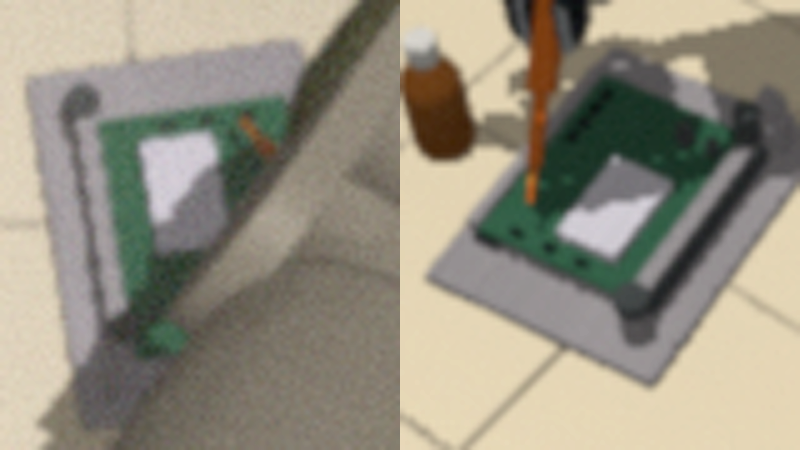

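The tip hovers at about (408,183) in the top view and (241,185) in the scene view, just off the hinge-end corner of the can. The view in both cameras is clear.

Run:
```python
from h import *;import g
p=np.array([510.17,-242.27,90.6]);psi=.4937
tip=p+[73.1*np.cos(psi),73.1*np.sin(psi),-42.6]; end=tip+2*np.array([.766*np.cos(psi),.766*np.sin(psi),-.643])
X,f=tri(np.array([408.2,183.2]),np.array([240.8,185.2]));print("pred end",end,"tri",X,f)
for n,a in(("top",(408.2,183.2)),("scene",(240.8,185.2))):
    print(n,"pred px",proj(n,end)[0],"obs",a,"at z",onz(n,a,end[2]))
for HH in((525.8,-191.2,.144),g.H):
    print([proj(n,tw(HH,[46,-10,30]))[0].round(1) for n in("top","scene")],"obs",(401.6,185.6),(246.2,190.2))
```

```text
pred end [ 575.88985758 -206.90284371   46.714     ] tri [ 575.67148283 -206.32080747   48.08072998] [-0.24240462  0.17726337 -0.30987986 -0.05341863]
top pred px [408.09715488 183.38626721] obs (408.2, 183.2) at z [ 576.34848023 -207.1618979 ]
scene pred px [240.33975998 185.41536375] obs (240.8, 185.2) at z [ 574.68458456 -206.43329062]
[array([401.9, 185.8]), array([245.7, 190.9])] obs (401.6, 185.6) (246.2, 190.2)
[array([402.3, 186.1]), array([245.6, 190.5])] obs (401.6, 185.6) (246.2, 190.2)
```

Call:
arm_command:
  increments:
    - {"offset":[0,0,0.06],"dr":[0,0,0],"hand":-1}
    - {"offset":[0,0,0.06],"dr":[0,0,0],"hand":-1}
    - {"offset":[0,0,0.03],"dr":[0,0,0],"hand":-1}
    - {"offset":[0,0,0.015],"dr":[0,0,0],"hand":-1}
    - {"offset":[0,0,0],"dr":[0,0,0],"hand":-1}
    - {"offset":[0,0,0],"dr":[0,0,0],"hand":-1}

```text
time_s: 15.4
eef_pos: [509.6, -241.9, 69.3]
ee_rot: [0.0, 0.97, 0.244, 0.0]
force: [-0.2, 0.1, -0.2]
grip_width: 0.146
grip_force: 97.6
```

Call:
arm_command:
  increments:
    - {"offset":[0,0,0.008],"dr":[0,0,0],"hand":-1}
    - {"offset":[0,0,0.004],"dr":[0,0,0],"hand":-1}
    - {"offset":[0,0,0],"dr":[0,0,0],"hand":-1}

```text
time_s: 15.7
eef_pos: [509.5, -241.9, 67.7]
ee_rot: [0.0, 0.97, 0.244, 0.0]
force: [0.1, 0.1, -0.7]
grip_width: 0.142
grip_force: 97.6
```

Call:
arm_command:
  increments:
    - {"offset":[0,0,0.004],"dr":[0,0,0],"hand":-1}
    - {"offset":[0,0,0.002],"dr":[0,0,0],"hand":-1}
    - {"offset":[0,0,0],"dr":[0,0,0],"hand":-1}

```text
time_s: 16.0
eef_pos: [509.5, -241.9, 67.1]
ee_rot: [0.0, 0.97, 0.244, 0.0]
force: [-1.3, 0.2, -0.3]
grip_width: 0.145
grip_force: 97.5
```

Call:
arm_command:
  increments:
    - {"offset":[0,0,0.002],"dr":[0,0,0],"hand":-1}
    - {"offset":[0,0,0.001],"dr":[0,0,0],"hand":-1}
    - {"offset":[0,0,0],"dr":[0,0,0],"hand":-1}

```text
time_s: 16.3
eef_pos: [509.5, -241.9, 66.8]
ee_rot: [0.0, 0.97, 0.244, 0.0]
force: [-1.7, -0.1, 1.6]
grip_width: 0.142
grip_force: 97.5
```

Call:
arm_command:
  increments:
    - {"offset":[0.008,-0.017,0],"dr":[0,0,0],"hand":-1}
    - {"offset":[0.008,-0.017,0],"dr":[0,0,0],"hand":-1}
    - {"offset":[0.008,-0.017,0],"dr":[0,0,0],"hand":-1}
    - {"offset":[0.008,-0.017,0],"dr":[0,0,0],"hand":-1}
    - {"offset":[0,0,0],"dr":[0,0,0],"hand":-1}
    - {"offset":[0,0,0],"dr":[0,0,0],"hand":-1}

```text
time_s: 16.9
eef_pos: [509.0, -232.4, 66.6]
ee_rot: [-0.0, 0.97, 0.244, -0.0]
force: [0.6, 0.8, 2.7]
grip_width: 0.148
grip_force: 97.7
```

Call:
arm_command:
  increments:
    - {"offset":[0.002,-0.004,0],"dr":[0,0,0],"hand":-1}
    - {"offset":[0.001,-0.004,0],"dr":[0,0,0],"hand":-1}
    - {"offset":[0,0,0],"dr":[0,0,0],"hand":-1}

```text
time_s: 17.2
eef_pos: [508.8, -231.9, 66.7]
ee_rot: [-0.0, 0.97, 0.244, -0.0]
force: [-0.2, -0.2, 2.6]
grip_width: 0.145
grip_force: 97.7
```

Call:
arm_command:
  increments:
    - {"offset":[-0.01,-0.004,0],"dr":[0,0,0],"hand":-1}
    - {"offset":[-0.01,-0.004,0],"dr":[0,0,0],"hand":-1}
    - {"offset":[0,0,0],"dr":[0,0,0],"hand":-1}

```text
time_s: 17.5
eef_pos: [506.0, -232.3, 66.7]
ee_rot: [-0.0, 0.97, 0.244, -0.0]
force: [-1.3, -1.5, 3.0]
grip_width: 0.144
grip_force: 97.8
```

Call:
arm_command:
  increments:
    - {"offset":[0.002,-0.004,0],"dr":[0,0,0],"hand":-1}
    - {"offset":[0.001,-0.004,0],"dr":[0,0,0],"hand":-1}
    - {"offset":[0,0,0],"dr":[0,0,0],"hand":-1}

```text
time_s: 17.8
eef_pos: [506.2, -231.6, 66.8]
ee_rot: [0.0, 0.97, 0.244, -0.0]
force: [-2.3, -4.5, 2.8]
grip_width: 0.142
grip_force: 98.0
```

Call:
arm_command:
  increments:
    - {"offset":[0.008,0.005,0],"dr":[0,0,0],"hand":-1}
    - {"offset":[0.01,0.004,0],"dr":[0,0,0],"hand":-1}
    - {"offset":[0,0,0],"dr":[0,0,0],"hand":-1}
    - {"offset":[0,0,0],"dr":[0,0,0],"hand":-1}

```text
time_s: 18.2
eef_pos: [509.0, -231.0, 66.7]
ee_rot: [0.0, 0.97, 0.244, 0.0]
force: [1.1, -2.8, 1.4]
grip_width: 0.144
grip_force: 97.8
```

Call:
arm_command:
  increments:
    - {"offset":[-0.016,-0.006,0],"dr":[0,0,0],"hand":-1}
    - {"offset":[-0.016,-0.006,0],"dr":[0,0,0],"hand":-1}
    - {"offset":[-0.016,-0.006,0],"dr":[0,0,0],"hand":-1}
    - {"offset":[-0.016,-0.005,0],"dr":[0,0,0],"hand":-1}
    - {"offset":[-0.016,-0.006,0],"dr":[0,0,0],"hand":-1}

```text
time_s: 18.7
eef_pos: [498.4, -232.7, 66.7]
ee_rot: [0.0, 0.97, 0.244, 0.0]
force: [3.3, -4.2, -0.1]
grip_width: 0.144
grip_force: 97.7
```

Call:
arm_command:
  increments:
    - {"offset":[-0.016,-0.004,0.001],"dr":[0,0,0],"hand":-1}
    - {"offset":[-0.016,-0.005,0.001],"dr":[0,0,0],"hand":-1}
    - {"offset":[-0.016,-0.006,0.001],"dr":[0,0,0],"hand":-1}
    - {"offset":[-0.016,-0.006,0],"dr":[0,0,0],"hand":-1}
    - {"offset":[-0.016,-0.005,0],"dr":[0,0,0],"hand":-1}

```text
time_s: 19.2
eef_pos: [488.4, -234.4, 66.4]
ee_rot: [0.0, 0.97, 0.244, 0.0]
force: [3.7, -1.4, 2.7]
grip_width: 0.142
grip_force: 97.6
```

Call:
arm_command:
  increments:
    - {"offset":[-0.016,-0.007,0],"dr":[0,0,0],"hand":-1}
    - {"offset":[-0.016,-0.006,0],"dr":[0,0,0],"hand":-1}
    - {"offset":[-0.016,-0.006,0],"dr":[0,0,0],"hand":-1}
    - {"offset":[-0.016,-0.006,0],"dr":[0,0,0],"hand":-1}
    - {"offset":[-0.016,-0.006,0],"dr":[0,0,0],"hand":-1}
    - {"offset":[-0.016,-0.005,0],"dr":[0,0,0],"hand":-1}

```text
time_s: 19.8
eef_pos: [476.2, -236.0, 66.3]
ee_rot: [0.0, 0.97, 0.244, 0.0]
force: [4.1, -3.2, 2.3]
grip_width: 0.141
grip_force: 97.7
```

Call:
arm_command:
  increments:
    - {"offset":[-0.016,-0.006,0],"dr":[0,0,0],"hand":-1}
    - {"offset":[-0.016,-0.005,0],"dr":[0,0,0],"hand":-1}
    - {"offset":[-0.016,-0.006,0],"dr":[0,0,0],"hand":-1}
    - {"offset":[-0.016,-0.006,0],"dr":[0,0,0],"hand":-1}
    - {"offset":[-0.016,-0.005,0],"dr":[0,0,0],"hand":-1}
    - {"offset":[-0.016,-0.006,0],"dr":[0,0,0],"hand":-1}

```text
time_s: 20.4
eef_pos: [464.1, -237.9, 66.3]
ee_rot: [-0.0, 0.97, 0.244, 0.0]
force: [4.1, -2.4, 1.5]
grip_width: 0.147
grip_force: 97.7
```

Call:
arm_command:
  increments:
    - {"offset":[-0.016,-0.006,0],"dr":[0,0,0],"hand":-1}
    - {"offset":[-0.016,-0.006,0],"dr":[0,0,0],"hand":-1}
    - {"offset":[-0.016,-0.005,0],"dr":[0,0,0],"hand":-1}
    - {"offset":[-0.016,-0.006,0],"dr":[0,0,0],"hand":-1}

```text
time_s: 20.8
eef_pos: [456.0, -239.1, 66.3]
ee_rot: [-0.0, 0.97, 0.244, -0.0]
force: [4.2, -1.4, 1.7]
grip_width: 0.144
grip_force: 97.7
```

Call:
arm_command:
  increments:
    - {"offset":[-0.016,-0.006,0],"dr":[0,0,0],"hand":-1}
    - {"offset":[-0.016,-0.006,0],"dr":[0,0,0],"hand":-1}

```text
time_s: 21.0
eef_pos: [451.8, -239.4, 66.2]
ee_rot: [-0.0, 0.97, 0.244, -0.0]
force: [2.0, -1.2, 3.6]
grip_width: 0.145
grip_force: 97.9
```

Call:
arm_command:
  increments:
    - {"offset":[-0.012,-0.005,0],"dr":[0,0,0],"hand":-1}

```text
time_s: 21.1
eef_pos: [450.0, -239.3, 66.2]
ee_rot: [-0.001, 0.97, 0.244, -0.0]
force: [1.9, 0.7, 4.1]
grip_width: 0.139
grip_force: 98.0
```

Call:
arm_command:
  increments:
    - {"offset":[0.005,-0.015,0],"dr":[0,0,0],"hand":-1}
    - {"offset":[0.006,-0.016,0],"dr":[0,0,0],"hand":-1}

```text
time_s: 21.3
eef_pos: [449.5, -236.1, 66.4]
ee_rot: [0.0, 0.97, 0.244, -0.001]
force: [0.3, -3.5, 4.3]
grip_width: 0.144
grip_force: 98.2
```

Call:
arm_command:
  increments:
    - {"offset":[0.008,-0.015,0],"dr":[0,0,0],"hand":-1}
    - {"offset":[0.008,-0.015,0],"dr":[0,0,0],"hand":-1}

```text
time_s: 21.5
eef_pos: [449.6, -231.8, 66.3]
ee_rot: [0.0, 0.97, 0.244, -0.0]
force: [-0.9, -3.7, 4.9]
grip_width: 0.148
grip_force: 98.2
```

Call:
arm_command:
  increments:
    - {"offset":[0.007,-0.015,-0.001],"dr":[0,0,0],"hand":-1}
    - {"offset":[0.007,-0.016,-0.001],"dr":[0,0,0],"hand":-1}
    - {"offset":[0.006,-0.016,0],"dr":[0,0,0],"hand":-1}
    - {"offset":[0.006,-0.016,0],"dr":[0,0,0],"hand":-1}

```text
time_s: 21.9
eef_pos: [448.9, -223.4, 66.5]
ee_rot: [-0.0, 0.97, 0.244, -0.0]
force: [-1.8, -3.4, 4.5]
grip_width: 0.146
grip_force: 98.1
```

Call:
arm_command:
  increments:
    - {"offset":[0.005,-0.016,-0.001],"dr":[0,0,0],"hand":-1}
    - {"offset":[0.006,-0.016,-0.001],"dr":[0,0,0],"hand":-1}
    - {"offset":[0.006,-0.016,0],"dr":[0,0,0],"hand":-1}
    - {"offset":[0.006,-0.016,0],"dr":[0,0,0],"hand":-1}
    - {"offset":[0.005,-0.016,0],"dr":[0,0,0],"hand":-1}

```text
time_s: 22.4
eef_pos: [447.4, -213.3, 66.7]
ee_rot: [-0.0, 0.97, 0.244, -0.0]
force: [0.2, -2.5, 1.8]
grip_width: 0.138
grip_force: 98.0
```

Call:
arm_command:
  increments:
    - {"offset":[0.008,-0.015,0.001],"dr":[0,0,0],"hand":-1}
    - {"offset":[0.007,-0.016,0],"dr":[0,0,0],"hand":-1}
    - {"offset":[0.006,-0.016,0],"dr":[0,0,0],"hand":-1}

```text
time_s: 22.7
eef_pos: [446.9, -207.2, 66.6]
ee_rot: [-0.0, 0.97, 0.244, -0.0]
force: [-3.8, -4.2, 4.1]
grip_width: 0.147
grip_force: 98.2
```

Call:
arm_command:
  increments:
    - {"offset":[0.006,-0.016,0],"dr":[0,0,0],"hand":-1}
    - {"offset":[0.006,-0.016,0],"dr":[0,0,0],"hand":-1}
    - {"offset":[0.004,-0.01,0],"dr":[0,0,0],"hand":-1}

```text
time_s: 23.0
eef_pos: [446.4, -201.5, 66.5]
ee_rot: [-0.0, 0.97, 0.244, 0.0]
force: [-0.3, -0.8, 2.3]
grip_width: 0.145
grip_force: 98.0
```

Run:
```python
from g import *
go([(446,-201.5,166.6,PS,3,-1),(555,180.8,166.6,.148,11,-1)],2,(446.4,-201.5,66.6,.4937))
```

```text
[{"offset":[0.0,0.0,-0.28],"dr":[0,0,0.0],"hand":-1},{"offset":[0.0,0.0,-0.28],"dr":[0,0,0.0],"hand":-1},{"offset":[0.0,0.0,-0.27],"dr":[0,0,0.0],"hand":-1},{"offset":[0.21,-0.22,0.0],"dr":[0,0,0.04],"hand":-1},{"offset":[0.2,-0.22,0.0],"dr":[0,0,0.04],"hand":-1},{"offset":[0.2,-0.23,0.0],"dr":[0,0,0.04],"hand":-1},{"offset":[0.19,-0.23,0.0],"dr":[0,0,0.04],"hand":-1},{"offset":[0.18,-0.24,0.0],"dr":[0,0,0.04],"hand":-1}]
[{"offset":[0.17,-0.25,0.0],"dr":[0,0,0.04],"hand":-1},{"offset":[0.17,-0.25,0.0],"dr":[0,0,0.04],"hand":-1},{"offset":[0.15,-0.26,0.0],"dr":[0,0,0.04],"hand":-1},{"offset":[0.15,-0.26,0.0],"dr":[0,0,0.04],"hand":-1},{"offset":[0.14,-0.26,0.0],"dr":[0,0,0.04],"hand":-1},{"offset":[0.14,-0.27,0.0],"dr":[0,0,0.04],"hand":-1}]
end [5.554e+02 1.803e+02 1.662e+02 1.000e-01] 0.148
```

Call:
arm_command:
  increments:
    - {"offset":[-0.01,0.0,-0.1],"dr":[0,0,0.0],"hand":-1}
    - {"offset":[0.01,0.0,-0.36],"dr":[0,0,0.0],"hand":-1}
    - {"offset":[0.0,0.0,-0.37],"dr":[0,0,0.0],"hand":-1}
    - {"offset":[0.21,-0.22,0.0],"dr":[0,0,0.04],"hand":-1}
    - {"offset":[0.2,-0.22,0.0],"dr":[0,0,0.04],"hand":-1}
    - {"offset":[0.2,-0.23,0.0],"dr":[0,0,0.04],"hand":-1}
    - {"offset":[0.19,-0.23,0.0],"dr":[0,0,0.04],"hand":-1}
    - {"offset":[0.18,-0.24,0.0],"dr":[0,0,0.04],"hand":-1}

```text
time_s: 23.8
eef_pos: [496.1, -26.9, 166.8]
ee_rot: [-0.0, 0.986, 0.167, -0.0]
force: [-0.2, -0.2, 0.1]
grip_width: 0.146
grip_force: 97.7
```

Call:
arm_command:
  increments:
    - {"offset":[0.17,-0.25,0.0],"dr":[0,0,0.04],"hand":-1}
    - {"offset":[0.17,-0.25,0.0],"dr":[0,0,0.04],"hand":-1}
    - {"offset":[0.15,-0.26,0.0],"dr":[0,0,0.04],"hand":-1}
    - {"offset":[0.15,-0.26,0.0],"dr":[0,0,0.04],"hand":-1}
    - {"offset":[0.14,-0.26,0.0],"dr":[0,0,0.04],"hand":-1}
    - {"offset":[0.14,-0.27,0.0],"dr":[0,0,0.04],"hand":-1}
    - {"offset":[0,0,0],"dr":[0,0,0],"hand":-1}
    - {"offset":[0,0,0],"dr":[0,0,0],"hand":-1}

```text
time_s: 24.6
eef_pos: [555.1, 180.1, 166.3]
ee_rot: [0.0, 0.997, 0.075, -0.0]
force: [-0.3, -0.8, -1.3]
grip_width: 0.146
grip_force: 97.7
```

Call:
arm_command:
  increments:
    - {"offset":[0,0,0],"dr":[0,0,0],"hand":-1}
    - {"offset":[0,0,0],"dr":[0,0,0],"hand":-1}
    - {"offset":[0,0,0],"dr":[0,0,0],"hand":-1}

```text
time_s: 24.9
eef_pos: [555.5, 178.9, 166.5]
ee_rot: [0.0, 0.997, 0.073, 0.0]
force: [-0.1, 0.4, -0.1]
grip_width: 0.141
grip_force: 97.7
```

Run:
```python
from g import *;from rig import ctrl
s=ctrl.sense();q=s["ee_rot"];p=s["eef_pos"];psi=2*np.arctan2(q[2],q[1]);print(p,psi)
go([(555,180.8,p[2],.148,1,-1),(555,180.8,100,.148,3,-1),(555,180.8,72,.148,3,-1),(555,180.8,66,.148,2,-1)],3,(*p,psi))
```

```text
[555.48924246 178.86064653 166.46340634] 0.1468643886710816
[{"offset":[-0.002,-0.017,0.0],"dr":[0,0,-0.001],"hand":-1},{"offset":[0.0,0.0,0.185],"dr":[0,0,0.0],"hand":-1},{"offset":[0.0,0.0,0.184],"dr":[0,0,0.0],"hand":-1},{"offset":[0.0,0.0,0.185],"dr":[0,0,0.0],"hand":-1},{"offset":[0.0,0.0,0.078],"dr":[0,0,0.0],"hand":-1},{"offset":[0.0,0.0,0.077],"dr":[0,0,0.0],"hand":-1},{"offset":[0.0,0.0,0.078],"dr":[0,0,0.0],"hand":-1},{"offset":[0.0,0.0,0.025],"dr":[0,0,0.0],"hand":-1}]
[{"offset":[0.0,0.0,0.025],"dr":[0,0,0.0],"hand":-1}]
end [5.550e+02 1.808e+02 6.600e+01 1.000e-01] 0.148
```

Call:
arm_command:
  increments:
    - {"offset":[-0.006,-0.017,0.0],"dr":[0,0,-0.001],"hand":-1}
    - {"offset":[0.0,0.0,0.185],"dr":[0,0,0.0],"hand":-1}
    - {"offset":[0.0,0.0,0.184],"dr":[0,0,0.0],"hand":-1}
    - {"offset":[0.0,0.0,0.185],"dr":[0,0,0.0],"hand":-1}
    - {"offset":[0.0,0.0,0.078],"dr":[0,0,0.0],"hand":-1}
    - {"offset":[0.0,0.0,0.077],"dr":[0,0,0.0],"hand":-1}
    - {"offset":[0.0,0.0,0.05],"dr":[0,0,0.0],"hand":-1}
    - {"offset":[0.0,0.0,0.0],"dr":[0,0,0.0],"hand":-1}

```text
time_s: 25.7
eef_pos: [554.4, 181.6, 75.0]
ee_rot: [-0.0, 0.997, 0.074, -0.0]
force: [0.1, 0.6, -0.6]
grip_width: 0.145
grip_force: 97.7
```

Call:
arm_command:
  increments:
    - {"offset":[0.0,0.0,0.03],"dr":[0,0,0.0],"hand":-1}
    - {"offset":[0.0,0.0,0.0],"dr":[0,0,0.0],"hand":-1}
    - {"offset":[0.0,0.0,0.0],"dr":[0,0,0.0],"hand":-1}

```text
time_s: 26.0
eef_pos: [554.7, 181.3, 71.8]
ee_rot: [0.0, 0.997, 0.074, 0.0]
force: [0.8, -2.3, -1.1]
grip_width: 0.147
grip_force: 97.6
```

Call:
arm_command:
  increments:
    - {"offset":[0.0,0.004,0.025],"dr":[0,0,0.0],"hand":-1}
    - {"offset":[0.0,0.0,0.025],"dr":[0,0,0.0],"hand":-1}
    - {"offset":[0.0,0.0,0.015],"dr":[0,0,0.0],"hand":-1}
    - {"offset":[0.0,0.0,0.0],"dr":[0,0,0.0],"hand":-1}

```text
time_s: 26.4
eef_pos: [554.5, 181.0, 63.4]
ee_rot: [0.0, 0.997, 0.074, -0.0]
force: [1.4, -1.6, -1.0]
grip_width: 0.145
grip_force: 97.7
```

Call:
arm_command:
  increments:
    - {"offset":[0.0,0.0,0.01],"dr":[0,0,0.0],"hand":-1}
    - {"offset":[0.0,0.0,0.007],"dr":[0,0,0.0],"hand":-1}
    - {"offset":[0.0,0.0,0.0],"dr":[0,0,0.0],"hand":-1}
    - {"offset":[0.0,0.0,0.0],"dr":[0,0,0.0],"hand":-1}

```text
time_s: 26.8
eef_pos: [554.6, 181.0, 61.7]
ee_rot: [0.0, 0.997, 0.074, 0.0]
force: [0.0, -1.6, -1.8]
grip_width: 0.143
grip_force: 97.7
```

Call:
arm_command:
  increments:
    - {"offset":[0.0,0.001,0.008],"dr":[0,0,0.0],"hand":-1}
    - {"offset":[0.0,0.0,0.005],"dr":[0,0,0.0],"hand":-1}
    - {"offset":[0.0,0.0,0.0],"dr":[0,0,0.0],"hand":-1}
    - {"offset":[0.0,0.0,0.0],"dr":[0,0,0.0],"hand":-1}

```text
time_s: 27.2
eef_pos: [554.5, 181.0, 60.1]
ee_rot: [-0.0, 0.997, 0.074, -0.0]
force: [-0.1, -2.0, -0.7]
grip_width: 0.145
grip_force: 97.8
```

Call:
arm_command:
  increments:
    - {"offset":[0.0,0.001,0.004],"dr":[0,0,0.0],"hand":-1}
    - {"offset":[0.0,0.0,0.004],"dr":[0,0,0.0],"hand":-1}
    - {"offset":[0.0,0.0,0.0],"dr":[0,0,0.0],"hand":-1}
  grip_force: 30

```text
time_s: 27.5
eef_pos: [555.0, 181.0, 59.7]
ee_rot: [-0.0, 0.997, 0.074, 0.001]
force: [1.3, -0.3, 4.0]
grip_width: 0.148
grip_force: 98.4
```

Call:
arm_command:
  increments:
    - {"offset":[0,0,0],"dr":[0,0,0],"hand":-0.6}
    - {"offset":[0,0,0],"dr":[0,0,0],"hand":-0.4}
    - {"offset":[0,0,0],"dr":[0,0,0],"hand":0.1}
    - {"offset":[0,0,0],"dr":[0,0,0],"hand":0.2}
    - {"offset":[0,0,-0.1],"dr":[0,0,0],"hand":0.2}
    - {"offset":[0,0,-0.3],"dr":[0,0,0],"hand":0.2}
    - {"offset":[0,0,-0.3],"dr":[0,0,0],"hand":0.2}
    - {"offset":[0,0,-0.3],"dr":[0,0,0],"hand":0.2}

```text
time_s: 28.3
eef_pos: [554.5, 180.8, 181.6]
ee_rot: [-0.0, 0.997, 0.074, 0.0]
force: [0.7, -0.3, -1.2]
grip_width: 0.597
grip_force: 0.0
```

Call:
arm_command:
  increments:
    - {"offset":[-0.2,0.35,-0.1],"dr":[0,0,0],"hand":0.2}
    - {"offset":[-0.2,0.35,-0.1],"dr":[0,0,0],"hand":0.2}
    - {"offset":[-0.2,0.35,0],"dr":[0,0,0],"hand":0.2}
    - {"offset":[-0.2,0.35,0],"dr":[0,0,0],"hand":0.2}
    - {"offset":[0,0,0],"dr":[0,0,0],"hand":0.2}
    - {"offset":[0,0,0],"dr":[0,0,0],"hand":0.2}
    - {"offset":[0,0,0],"dr":[0,0,0],"hand":0.2}

```text
time_s: 29.0
eef_pos: [484.9, 1.2, 203.7]
ee_rot: [-0.0, 0.997, 0.075, 0.0]
force: [0.2, 0.3, -0.0]
grip_width: 0.6
grip_force: 0.0
```

Run:
```python
from rig import ctrl
import cv2,numpy as np
s=ctrl.sense();print(s["eef_pos"],s["dq"].round(3))
a=ctrl.capture("top")[:,:,::-1];b=ctrl.capture("scene")[:,:,::-1]
a0=cv2.imread("pics/top0.png");b0=cv2.imread("pics/scene0.png")
f=lambda i,y,x:cv2.resize(i[y:y+75,x:x+100],(400,300),interpolation=2)
o=np.vstack([np.hstack([f(a,155,215),f(a0,155,215)]),np.hstack([f(b,225,320),f(b,145,215)])])
cv2.imwrite("pics/fin.png",cv2.convertScaleAbs(o,alpha=1.6))
```

```text
[484.85927857   1.20190267 203.66862753] [ 0.016  0.008  0.001 -0.002 -0.005 -0.001]
```

View pics/fin.png

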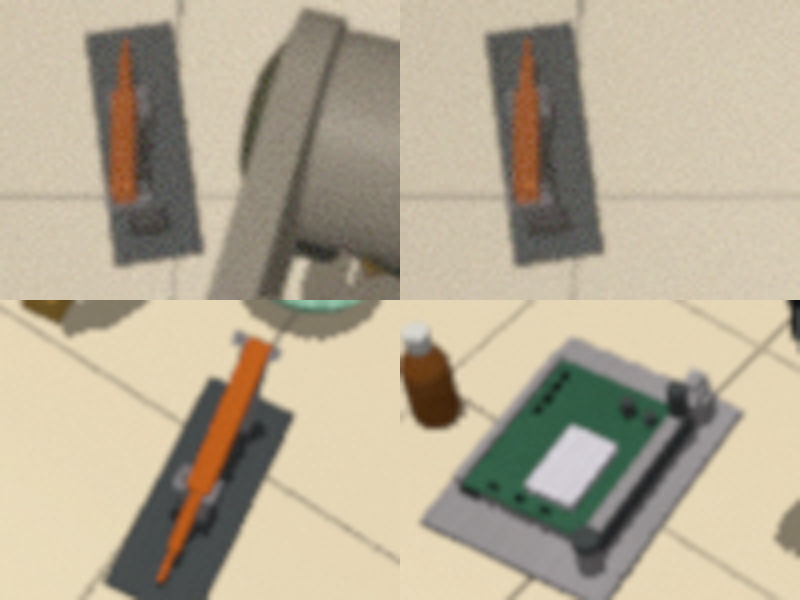

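The probe lies in its cradle as before: its tip is at (124,40) in the crop, against (127,40) in the start picture. The clip is still in its catch, and the bottle and bowl appear unmoved.

```bash
python3 -c "
from rig import ctrl
print(ctrl.finish_job())"
```

```text
the job is handed in; nothing more can be done
None
```

Job handed in at about 29 s: clip shut in its catch, weight upright on the bare counter, seam traced from start to end at about 2 cm/s with light contact, probe back in its cradle, and bowl and bottle left alone.

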